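# Switch the illuminator to amber and open the shutter

## Robot

A 6-joint arm with a two-finger parallel gripper is mounted at the origin on the work surface. World frame = base frame: x ahead of the robot, y to its left, z up, the work surface at z = 0. Lengths are in m, angles in rad, forces in N, time in s.
With the tool pointing down it reaches from about 0.325 to 0.925 m from the base axis. Payload 3.1 kg.
Tool frame: the origin (TCP) lies between the finger pads; the fingertips stand bot.tcp_to_tips ahead of it and the grasp point (between the pads) lies 8 mm behind it (bot.tcp_to_tips is the distance from the TCP to the fingertips, in m); x points along the fingers, y is the direction in which the jaws open and shut, and the axes are right-handed (so a half turn about x gives the same grasp; the last joint's range is limited). The gripper opens to 85 mm and grips with 20 to 120 N. Pads are 22 mm wide; open, the fingers measure 114 mm over their backs; the gripper's body (76 mm by 85 mm) begins 54 mm behind the grasp point. The pads swing forward as they close: fully open they stand 13 mm farther back than shut.
Start: joints at [-1.409, 0.217, 1.613, -0, 1.311, -0.112], TCP at [0.169, -0.602, 0.212] pointing down, gripper open.
Joint ranges: [-2.75, 2.75], [-0.78, 2.1], [0.31, 2.55], [-1.13, 4.27], [0.13, 2.63], [-2.58, 2.58]. Speed limits (rad/s): [2.79, 2.79, 3.14, 3.14, 3.14, 3.14].

## Interface

Orientations are given as [roll, pitch, yaw] about the fixed x, y, z axes, in that order (R = Rz(yaw) Ry(pitch) Rx(roll)).
In Python, from workcell import bot gives the robot as it stands. Calls block until the motion is done:
- bot.move_to(position, orientation): joint-space move of the TCP to a pose.
- bot.move_l(position, attitude=None, v=0.15): straight line of the TCP; attitude=None keeps the orientation; v is the mean speed in m/s.
- bot.set_joints(angles): joint-space move.
- bot.grip(opening): opening from 0.0 (shut) to 1.0 (fully open); the grip force is fixed at half the most; returns when the fingers have stopped.
- bot.sleep(seconds).
- bot.solve_ik(position, orientation): joint angles nearest the present ones, or None.
- bot.sense(): the state.
- bot.capture(name): name is "scene" or "top"; returns (picture, depth): 400x640x3 uint8, red, green, blue; 400x640 float32, m along the optical axis (not along the pixel's ray), 0 where there is no reading.
- bot.calibration(name): a dict with "fx", "fy", "cx", "cy" (pixels), "R" (3x3) and "t" (3): a world point X has camera coordinates R X + t. Camera axes: x right, y down, z forward; pixel columns grow to the right and rows downward; lengths in m; the calibration is good to about 2 mm. A picture is of the moment at which its call begins. calibration takes no time and is no camera call.
A pose or a line that the arm cannot do raises bot.MotionError and nothing moves.
- bot.job_done(): hands the job in, once; it reports no verdict.
The state is a dict: "t": time; "qpos": joint angles; "qvel": joint speeds; "joint_efforts": joint torques, N m; "ee_pos": TCP position; "orientation": TCP orientation; "force": force on the tool from outside, world axes, zero at the start; "torque": the same for the moment, N m; "grip_width": opening from 0.0 (shut) to 1.0 (fully open).
Only numpy, scipy, OpenCV 4.12 (cv2) and the standard library are available. Lean on these libraries where they do the work, as an engineer would, in place of code of your own. Each camera call takes 0.05 s, during which the arm holds its last target.

## Task

Make the lamp console ready for the amber channel: with a light fingertip push, turn the selector on through its clicks until its pointer wing stands at the amber dot, next to last, between green and red. Only when it has clicked in there, press the white shutter button all the way down and let it come up again. Do not pinch the selector, do not shove or lift the console, and leave the other things on the bench alone.

Things in the scene. Friction and masses are not known exactly. Their poses are not given: they have to be found in the camera images.
- channel (a joint): the selector's turn about its upright axis, rad: 0 = wing at the white dot, growing clockwise seen from above, pi/6 (0.524) a click: white 0, violet 0.524, blue 1.047, cyan 1.571, green 2.094, amber 2.618, red 3.142; end stops just past white and red. Each click resists with up to about 0.05 N m, gives way just past half-way between two dots, then springs on into the next position and stays; same both ways
- selector: the selector: a light grey hub (40 mm across, 29 mm tall) with one pointer wing of the same grey with a black line on top: the wing is 11 mm wide, reaches 50 mm out from the axis, underside 4 mm and top 26 mm above the panel. Origin on the axis at panel level; the wing points along its own +y
- dial_centre (a point): point on the selector's axis at the level of the console's black top panel (50 mm above the bench), with the console's axes: x to its back edge, y to its left (seen from the robot), z up. Seven 14 mm dots lie on the panel 62 mm from here: white towards +y, then every 30 degrees clockwise violet, blue, cyan (towards +x), green, amber, red (towards -y)
- shutter_top (a point): centre of the top face of the round white shutter button (26 mm across, in a black collar) on the right of the panel, 115 mm to the right of the selector's axis; it goes straight down
- shutter (a joint): how far the shutter button is pressed, m: 0 = up, 0.006 = fully down (5 N); a spring brings it up again
- console: the illuminator console: low white box with a black top panel, 150 mm (x) x 240 mm (y), 50 mm tall, 0.95 kg, standing loose on four rubber feet; origin under its centre; at yaw 0 its front faces the robot (-x). Apart from selector and button (both told of above) its panel is flat.
- oil_bottle: small amber glass bottle of immersion oil, 30 mm across, 72 mm tall, black cap; origin at the centre of its underside; to be left alone
- tally_counter: round steel hand tally counter, 44 mm across, 30 mm tall, with a 10 mm thumb key on top; origin at the centre of its underside; to be left alone
- petri_dish: clear petri dish with pink medium, 91 mm across, 16 mm tall; origin at the centre of its underside; to be left alone
- cover_box: small white cover-glass box, 46 x 46 x 20 mm; origin at the centre of its underside; to be left alone
- marker: blue marker pen with black cap lying on the bench, 136 mm long (along its y), 18 mm thick; origin at the centre of its underside; to be left alone
- slide_box: dark blue closed slide box, 84 x 98 x 34 mm; origin at the centre of its underside; to be left alone
- tube_rack: orange rack with seven capped sample tubes, 50 x 110 mm, 92 mm tall over the caps; origin at the centre of its underside; to be left alone

How it is judged:
By the outcome, as a careful person would: the job done as asked, in the order asked, and still so for the second after the job is handed in, with the robot touching nothing.
It also fails if it takes over 54 s, if anything falls off the work surface, if the arm or the gripper's body presses on something with over 40 N, if the wrist force passes 120 N, or if a joint passes its speed limit or range.

## Working session

There is one attempt and no reset: what is moved stays moved. The work goes in short steps, each a Python script; the robot and the scene stay as the last script left them, time stands still between calls to the robot, and variables do not carry over. Pictures are saved under pics/ and viewed, and the job is handed in when it is done.

```bash
ls; mkdir -p pics
python3 - <<'E'
from workcell import bot
import cv2,numpy as np
print(bot.tcp_to_tips,bot.sense())
for n in("scene","top"):
    p,d=bot.capture(n); cv2.imwrite(f"pics/{n}0.png",p[:,:,::-1]); np.save(f"pics/{n}0_d.npy",d); print(n,bot.calibration(n))
E
```

```text
pics
0.011 {'t': 0.0, 'qpos': array([-1.40919369e+00,  2.17765980e-01,  1.61496503e+00, -1.23034930e-05,
        1.31127482e+00, -1.12182890e-01]), 'qvel': array([-1.99121789e-03, -1.04767940e-03,  4.00384868e-04, -1.44293321e-03,
        3.87976135e-05, -7.50750824e-04]), 'joint_efforts': array([ 1.99322053e-04, -3.96839547e+01, -3.03851366e+01,  5.43893771e-05,
        9.77674528e-03,  1.94905954e-05]), 'ee_pos': array([ 0.16887272, -0.60084639,  0.21014485]), 'orientation': array([-1.67805469,  1.56838312,  1.73732666]), 'force': array([-0.19123166,  0.07240824,  0.10190363]), 'torque': array([-0.01187164,  0.00086679,  0.0345609 ]), 'grip_width': 0.9992405608628265}
scene {'fx': 437.51936290601174, 'fy': 437.51936290601174, 'cx': 321.3889765499102, 'cy': 201.0233675411177, 'R': array([[ 0.65844283,  0.75258451,  0.00834243],
       [ 0.53433363, -0.45962963, -0.70938577],
       [-0.53003831,  0.47154762, -0.70477105]]), 't': array([-0.40519652, -0.25380895,  1.14925842])}
top {'fx': 467.0837465404113, 'fy': 467.0837465404113, 'cx': 319.8033843415261, 'cy': 204.67981353440712, 'R': array([[-0.00765052, -0.99986514,  0.01453165],
       [-0.99510791,  0.0061811 , -0.0986004 ],
       [ 0.09849728, -0.0152149 , -0.995021  ]]), 't': array([0.01655435, 0.62283983, 1.1353674 ])}
```

View pics/scene0.png

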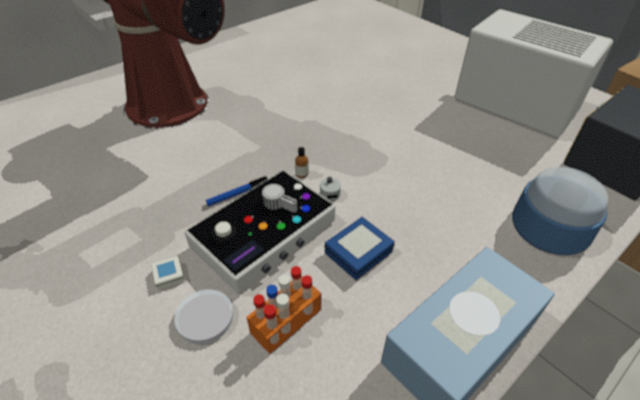

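View pics/top0.png

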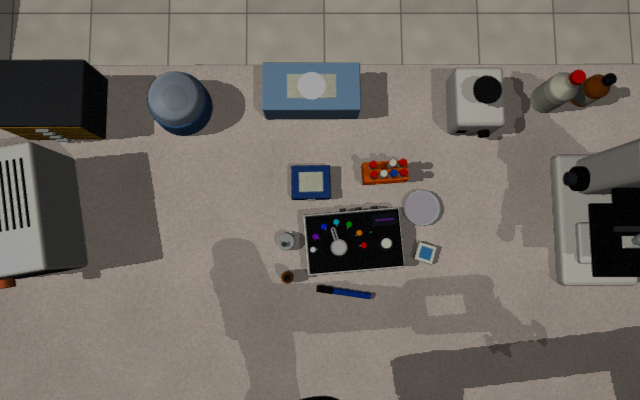

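```bash
python3 -c "
import cv2;p=cv2.imread('pics/top0.png');cv2.imwrite('pics/topz.png',p)"
```

```text
(no output)
```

The console is near (354,240) in the top view, with the hub near (339,247), the wing pointing up and slightly left, and the button near (387,243). I'll measure the dots next.

```bash
cat > h.py <<'E'
import cv2,numpy as np
from workcell import bot
C={n:bot.calibration(n) for n in("scene","top")}
def ray(n,u,v,z):
    c=C[n];d=c["R"].T@np.array([(u-c["cx"])/c["fx"],(v-c["cy"])/c["fy"],1]);o=-c["R"].T@c["t"]
    return o+d*(z-o[2])/d[2]
def proj(n,X):
    c=C[n];q=c["R"]@np.array(X)+c["t"];return q[0]/q[2]*c["fx"]+c["cx"],q[1]/q[2]*c["fy"]+c["cy"]
E
python3 - <<'E'
from h import *
for n,(a,b,c,d) in {"top":(295,200,415,285),"scene":(180,165,345,295)}.items():
    p=cv2.imread(f"pics/{n}0.png"); hsv=cv2.cvtColor(p,cv2.COLOR_BGR2HSV)
    cv2.imwrite(f"pics/{n}z.png",cv2.resize(p[b:d,a:c],None,fx=4.5,fy=4.5,interpolation=cv2.INTER_CUBIC)[:600,:800])
    m=np.zeros(p.shape[:2],np.uint8); m[b:d,a:c]=((hsv[b:d,a:c,1]>130)&(hsv[b:d,a:c,2]>80))*255
    k,l,st,ce=cv2.connectedComponentsWithStats(m)
    for i in range(1,k):
        if 5<st[i,4]<150: print(n,ce[i].round(1),st[i,4],"hue",int(np.median(hsv[l==i][:,0])),ray(n,*ce[i],.05).round(4))
E
```

```text
top [335.7 221.6] 27 hue 92 [ 0.5792 -0.0262  0.05  ]
top [383.6 219. ] 20 hue 136 [ 0.5846 -0.1435  0.05  ]
top [348.4 224. ] 23 hue 60 [ 0.5732 -0.0571  0.05  ]
top [323.4 226.1] 27 hue 116 [0.5684 0.0041 0.05  ]
top [358.5 232.3] 30 hue 17 [ 0.5525 -0.0815  0.05  ]
top [314.9 236.2] 24 hue 138 [0.544  0.0251 0.05  ]
top [363.4 244.7] 29 hue 0 [ 0.5223 -0.093   0.05  ]
scene [305.8 195.9] 48 hue 138 [0.5429 0.0232 0.05  ]
scene [305.6 208. ] 55 hue 115 [0.5676 0.0022 0.05  ]
scene [247.9 219.2] 56 hue 0 [ 0.5211 -0.0951  0.05  ]
scene [296.5 218.9] 58 hue 91 [ 0.578 -0.028  0.05 ]
scene [262.6 225.6] 65 hue 17 [ 0.5513 -0.0842  0.05  ]
scene [280.8 225.6] 49 hue 63 [ 0.5724 -0.0595  0.05  ]
scene [250.  233.3] 7 hue 67 [ 0.5516 -0.1115  0.05  ]
scene [243.3 254.2] 81 hue 136 [ 0.5827 -0.1465  0.05  ]
scene [271.5 290. ] 82 hue 109 [ 0.6708 -0.1531  0.05  ]
scene [278.8 292.2] 6 hue 11 [ 0.6816 -0.1468  0.05  ]
```

View pics/topz.png

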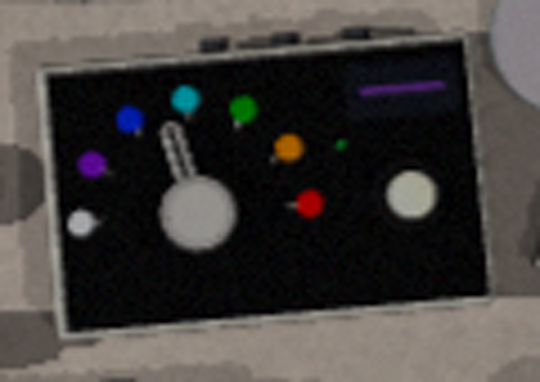

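View pics/scenez.png

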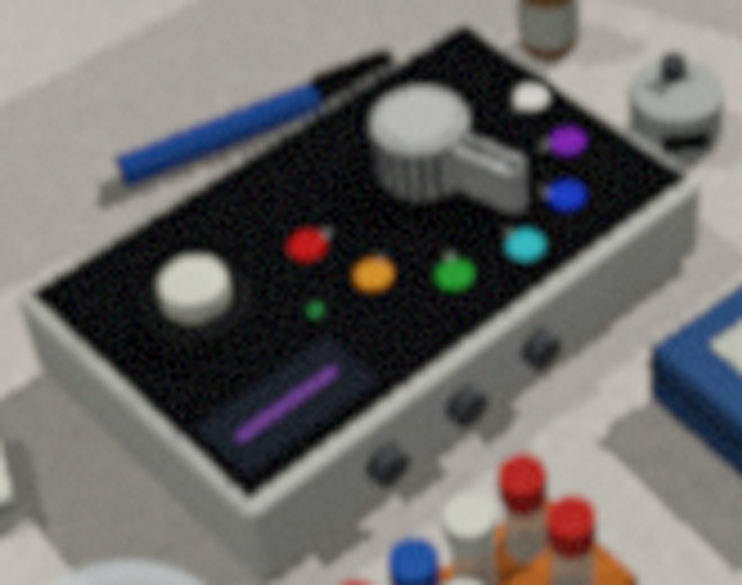

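The top crop shows the wing tip near (333,228), somewhere around blue or cyan. I'll fit the dial pose and the wing angle.

```bash
cat >> h.py <<'E'
def dial(pts): # pts: list of (k, xy) -> centre,yaw (rigid fit)
    P=np.array([[.062*np.sin(k*np.pi/6),.062*np.cos(k*np.pi/6)] for k,_ in pts]);Q=np.array([q for _,q in pts])
    p0,q0=P.mean(0),Q.mean(0);H=(P-p0).T@(Q-q0);yaw=np.arctan2(H[0,1]-H[1,0],H[0,0]+H[1,1])
    R=np.array([[np.cos(yaw),-np.sin(yaw)],[np.sin(yaw),np.cos(yaw)]]);c=q0-R@p0
    return c,yaw,np.abs(Q-(P@R.T+c)).max()
HUE={1:(130,145),2:(110,122),3:(86,98),4:(52,70),5:(12,24),6:(0,6)}
def dots(n,p):  # p RGB
    hsv=cv2.cvtColor(p,cv2.COLOR_RGB2HSV);m=((hsv[...,1]>130)&(hsv[...,2]>80)).astype(np.uint8)
    k,l,st,ce=cv2.connectedComponentsWithStats(m);out=[]
    for i in range(1,k):
        if 15<st[i,4]<75:
            x=ray(n,*ce[i],.05)[:2]
            if np.hypot(*(x-[.515,-.032]))>.09: continue
            h=np.median(hsv[l==i][:,0])
            for kk,(a,b) in HUE.items():
                if a<=h<=b: out.append((kk,x))
    return out
def wing(n,p,c,yaw,z=.076):
    """rectify the plane z=wing top about the axis; grey mask centroid beyond the hub"""
    S=2000;N=280
    src=np.float32([proj(n,[c[0]+a,c[1]+b,z]) for a,b in((.07,.07),(.07,-.07),(-.07,-.07),(-.07,.07))])
    M=cv2.getPerspectiveTransform(src,np.float32([[0,0],[N,0],[N,N],[0,N]]))
    return cv2.warpPerspective(p,M,(N,N),flags=cv2.INTER_CUBIC)
E
python3 - <<'E'
from h import *
im=[]
for n in("top","scene"):
    p=cv2.imread(f"pics/{n}0.png")[:,:,::-1].copy()
    d=dots(n,p);c,y,e=dial(d);print(n,len(d),c.round(4),y.round(4),e.round(4))
    B=lambda X:c+np.array([[np.cos(y),-np.sin(y)],[np.sin(y),np.cos(y)]])@X
    print("button",[ [round(q,1) for q in proj(n,[*B(np.array([0,-.115])),z])] for z in(.05,.06)])
    w=wing(n,p,c,y);hsv=cv2.cvtColor(w,cv2.COLOR_RGB2HSV)
    yy,xx=np.mgrid[:280,:280];X=(139.5-yy)/2000;Y=(139.5-xx)/2000;r=np.hypot(X,Y)
    m=(hsv[...,1]<60)&(hsv[...,2]>70)&(r>.026)&(r<.05)
    k,l,st,ce=cv2.connectedComponentsWithStats(m.astype(np.uint8))
    for i in range(1,k):
        if st[i,4]>150:
            a=np.arctan2(Y[l==i].mean(),X[l==i].mean());print(st[i,4],"channel",np.pi/2-(a-y))
    im.append(cv2.resize(w,None,fx=1.4,fy=1.4))
cv2.imwrite("pics/rect.png",np.hstack(im)[:,:,::-1])
E
```

```text
top 6 [ 0.5173 -0.0309] 0.0803 0.0004
button [[np.float64(384.9), np.float64(242.8)], [np.float64(385.5), np.float64(242.7)]]
819 channel 1.3355337987976106
scene 6 [ 0.5163 -0.033 ] 0.079 0.0004
button [[np.float64(224.3), np.float64(234.9)], [np.float64(223.5), np.float64(231.1)]]
2905 channel 1.5617884119084906
185 channel 2.1819063264982574
207 channel 2.371481292716517
767 channel 0.44939842679828956
242 channel 2.580710864334585
156 channel 4.2236236177132245
988 channel -1.0572771293217946
```

View pics/rect.png

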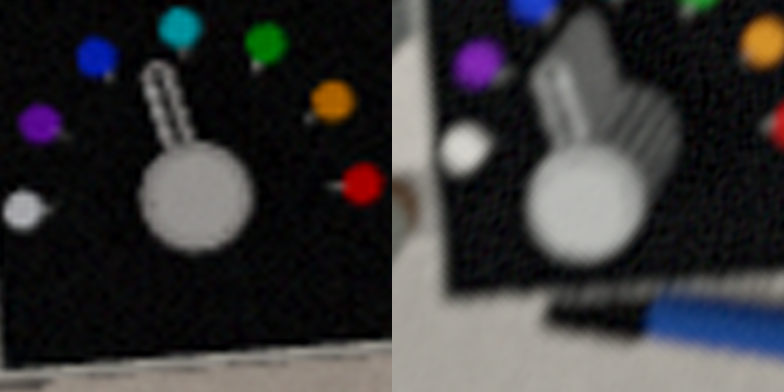

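The dial fits well: centre about (0.517,-0.032), yaw 0.08. The wing starts at about 1.33, half-way between blue and cyan. My plan is to shut the gripper and push the wing's counter-clockwise flank at about 40 mm radius, turning the tool with the wing.

```bash
cat >> h.py <<'E'
CEN=np.array([.5168,-.0320]);YAW=.080
def pose(ch,off,rad=.040,z=.072,flip=0):
    a=YAW+np.pi/2-ch
    e=np.array([np.cos(a),np.sin(a)]);t=np.array([-e[1],e[0]]) # t: ccw
    p=CEN+rad*e+off*t
    psi=a+np.pi*flip;psi=(psi+np.pi)%(2*np.pi)-np.pi
    return [p[0],p[1],z],[0,np.pi/2,psi]
E
python3 - <<'E'
from h import *
for f in(0,1):
    for ch in(1.335,1.9,2.5):
        q=bot.solve_ik(*pose(ch,.032,flip=f));print(f,ch,None if q is None else np.round(q,2))
bot.grip(0.0)
p,o=pose(1.335,.034,z=.17)
E
```

```text
0 1.335 [-0.11  0.21  1.9   0.    1.02 -2.  ]
0 1.9 [-0.14  0.25  1.86 -0.    1.03 -1.47]
0 2.5 [-0.2   0.26  1.85 -0.    1.04 -0.92]
1 1.335 [-0.11  0.21  1.9  -0.    1.02  1.15]
1 1.9 [-0.14  0.25  1.86 -0.    1.03  1.68]
1 2.5 [-0.2   0.26  1.85 -0.    1.04  2.22]
```

Run:
```python
from h import *
p,o=pose(1.335,.034,z=.16)
bot.move_to(p,o); s=bot.sense(); print(s["t"],s["ee_pos"],p,s["force"],s["grip_width"])
P,d=bot.capture("scene"); cv2.imwrite("pics/s1.png",cv2.resize(P[100:300,160:400],None,fx=3,fy=3,interpolation=cv2.INTER_CUBIC)[:,:,::-1])
print([proj("scene",np.add(s["ee_pos"],[0,0,-.011]))])
```

```text
3.425 [0.54446424 0.01204624 0.1601271 ] [np.float64(0.5442624748959926), np.float64(0.01274161902062751), 0.16] [-0.59414096  0.16438997 -0.02197626] 0.004835857481137993
[(np.float64(300.47541938766625), np.float64(158.37279650446862))]
```

View pics/s1.png

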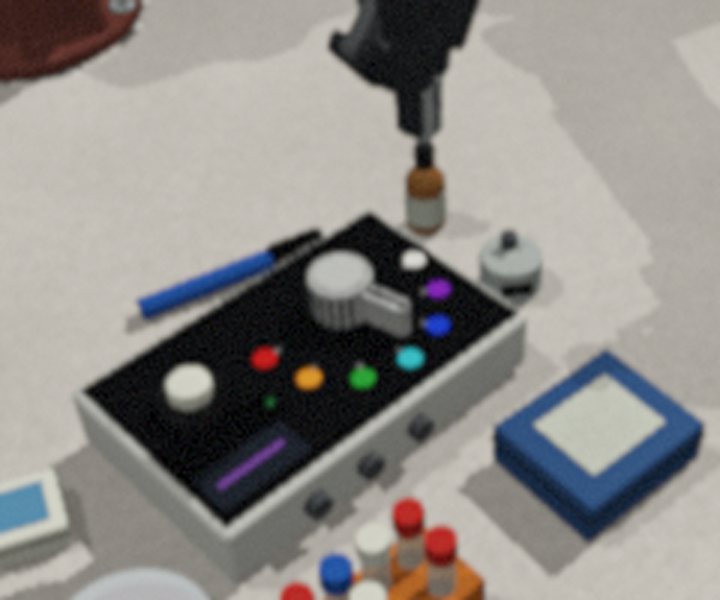

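The picture shows the gripper near crop (420,135). The tip should project to (421,175), and the bottle's black cap may be confusing the two. I'll check with depth.

Run:
```python
from h import *
c=C["scene"]
P,d=bot.capture("scene"); s=bot.sense()
for v in range(130,180,2):
    u=301;z=d[v,u]
    X=c["R"].T@(np.array([(u-c["cx"])/c["fx"]*z,(v-c["cy"])/c["fy"]*z,z])-c["t"]);print(v,P[v,u],z.round(3),X.round(3))
cv2.imwrite("pics/s1b.png",cv2.resize(P[110:190,260:350],None,fx=7,fy=7,interpolation=cv2.INTER_CUBIC)[:,:,::-1])
```

```text
130 [57 61 60] 0.697 [0.56  0.003 0.222]
132 [77 81 77] 0.71 [0.553 0.008 0.212]
134 [71 71 72] 0.713 [0.553 0.008 0.208]
136 [72 74 74] 0.715 [0.554 0.007 0.205]
138 [71 74 72] 0.718 [0.554 0.007 0.2  ]
140 [72 76 76] 0.722 [0.553 0.008 0.196]
142 [64 66 66] 0.724 [0.553 0.007 0.192]
144 [67 70 70] 0.728 [0.553 0.008 0.187]
146 [77 80 77] 0.73 [0.553 0.007 0.184]
148 [47 49 49] 0.908 [0.444 0.093 0.071]
150 [25 28 30] 0.904 [0.449 0.089 0.071]
152 [14 14 18] 0.901 [0.453 0.086 0.07 ]
154 [11  9 10] 0.907 [0.451 0.087 0.063]
156 [74 48 30] 0.913 [0.45  0.088 0.056]
158 [113  78  45] 0.913 [0.452 0.086 0.053]
160 [109  74  40] 0.913 [0.454 0.084 0.05 ]
162 [97 63 31] 0.914 [0.456 0.083 0.047]
164 [85 56 29] 0.918 [0.455 0.083 0.041]
166 [92 77 61] 0.918 [0.458 0.081 0.038]
168 [111 111 101] 0.923 [0.457 0.081 0.032]
170 [109 111 103] 0.924 [0.458 0.08  0.028]
172 [112 114 105] 0.929 [0.457 0.08  0.022]
174 [111 113 104] 0.935 [0.456 0.081 0.015]
176 [87 73 54] 0.94 [0.456 0.081 0.009]
178 [104  96  87] 0.945 [0.455 0.082 0.002]
```

View pics/s1b.png

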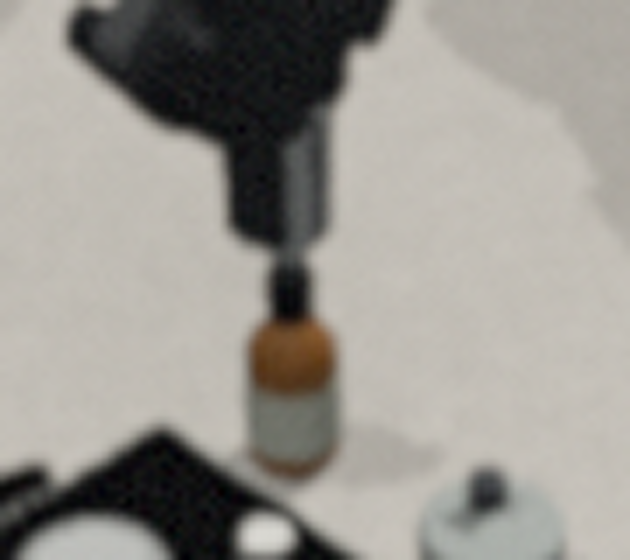

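Depth puts the lowest part of the finger at z≈0.183 with the TCP reported at 0.160. That is not 11 mm below the TCP, so the stated tip offset doesn't hold. I'll check with a point cloud from both cameras before going lower.

```bash
cat >> h.py <<'E'
def cloud(n,d):
    c=C[n];v,u=np.nonzero(d>0);z=d[v,u]
    return (np.stack([(u-c["cx"])/c["fx"]*z,(v-c["cy"])/c["fy"]*z,z],1)-c["t"])@c["R"],u,v
def tip(n,s,lo=.085):
    P,d=bot.capture(n);X,u,v=cloud(n,d);e=s["ee_pos"]
    m=(np.hypot(X[:,0]-e[0],X[:,1]-e[1])<.03)&(X[:,2]>lo)
    Z=np.sort(X[m,2]);mm=m&(X[:,2]<Z[0]+.03)
    print(n,"lowest",Z[[0,5,15]].round(4),"extent",X[mm].min(0).round(3),X[mm].max(0).round(3),"n",mm.sum());return P
E
python3 - <<'E'
from h import *
p,o=pose(1.335,.034,z=.12)
s=bot.sense();tip("scene",s);tip("top",s)
bot.move_l(p,o); s=bot.sense(); print(s["t"],s["ee_pos"],s["force"])
tip("scene",s)
q=s["qpos"];print(q)
E
```

```text
scene lowest [0.1796 0.1809 0.1837] extent [ 0.537 -0.004  0.18 ] [0.559 0.026 0.209] n 201
top lowest [0.5057 0.5076 0.5088] extent [ 0.515 -0.018  0.506] [0.574 0.041 0.525] n 1351
4.0417 [0.54360523 0.01269958 0.11933589] [-0.19688089 -0.11064692  0.28031436]
scene lowest [0.1394 0.1413 0.1463] extent [ 0.541 -0.003  0.139] [0.557 0.021 0.169] n 168
[-1.05741510e-01  1.45743555e-01  1.88048498e+00  1.10584492e-05
  1.11729127e+00 -1.99211205e+00]
```

The offset repeats: the tips sit about 20 mm above the reported TCP height. I'll trust the image and go lower in steps, watching the force.

Run:
```python
from h import *
for z in(.095,.08,.07,.06):
    p,o=pose(1.335,.034,z=z)
    bot.move_l(p,o,v=.05); s=bot.sense(); print(s["t"],s["ee_pos"],s["force"])
    if s["force"][2]>2.5: break
    if z>.075: tip("scene",s)
P,d=bot.capture("scene"); cv2.imwrite("pics/s2.png",cv2.resize(P[140:260,220:360],None,fx=5,fy=5,interpolation=cv2.INTER_CUBIC)[:,:,::-1])
```

```text
4.7417 [0.54411256 0.01276946 0.09470326] [ 0.06368599  0.00886548 -0.46234063]
scene lowest [0.1148 0.118  0.121 ] extent [ 0.541 -0.004  0.115] [0.558 0.028 0.145] n 159
5.2417 [0.54373731 0.01278623 0.07934255] [-0.98816794 -0.6896964   0.24692473]
scene lowest [0.099  0.1021 0.1056] extent [ 0.54  -0.003  0.099] [0.558 0.028 0.129] n 148
5.6417 [0.5436859  0.0128019  0.06935056] [-0.30533311  0.43988063  0.87359347]
5.9917 [0.54369841 0.01280783 0.05935592] [ 0.64609015 -0.29219509 -0.09811838]
```

View pics/s2.png

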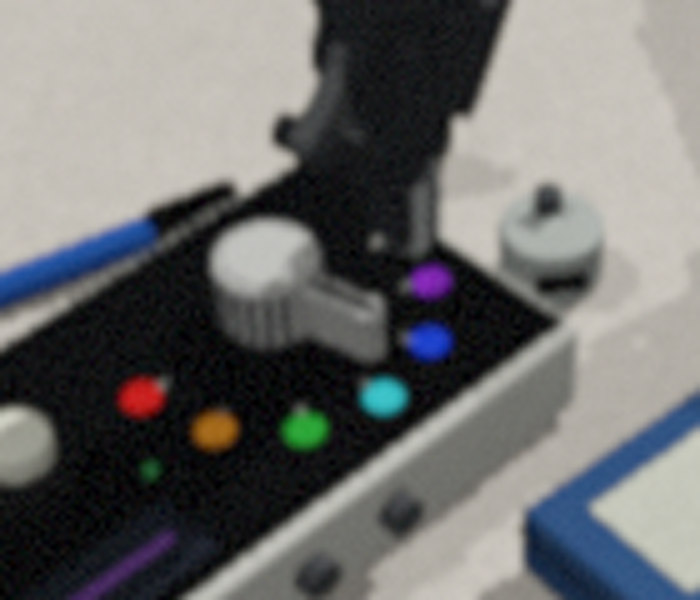

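At reported z 0.059 the tip hovers clear of the panel with no contact force. In the crop it ends near (420,250), just behind the violet dot. I'll lower it to about 11 mm above the panel.

Run:
```python
from h import *
for z in(.052,.047,.043):
    p,o=pose(1.335,.034,z=z)
    bot.move_l(p,o,v=.05); s=bot.sense(); print(s["t"],s["ee_pos"],s["force"])
    if s["force"][2]>2.5: break
P,d=bot.capture("scene"); cv2.imwrite("pics/s3.png",cv2.resize(P[140:260,220:360],None,fx=5,fy=5,interpolation=cv2.INTER_CUBIC)[:,:,::-1])
X,u,v=cloud("scene",d);e=s["ee_pos"];m=(np.hypot(X[:,0]-e[0],X[:,1]-e[1])<.03)&(X[:,2]>.055)&(u>300)&(v<192)
print(np.sort(X[m,2])[:10].round(4))
```

```text
6.35 [0.5436963  0.01280545 0.05139309] [0.57693537 0.04352711 0.29830971]
6.6 [0.54383736 0.0127954  0.0465485 ] [-0.70769253 -0.95420739 -0.09847313]
6.85 [0.54395854 0.01275173 0.042652  ] [0.44139802 0.62913123 0.84254342]
[0.0723 0.0734 0.0748 0.0748 0.0766 0.0769 0.0779 0.0789 0.079  0.0797]
```

View pics/s3.png

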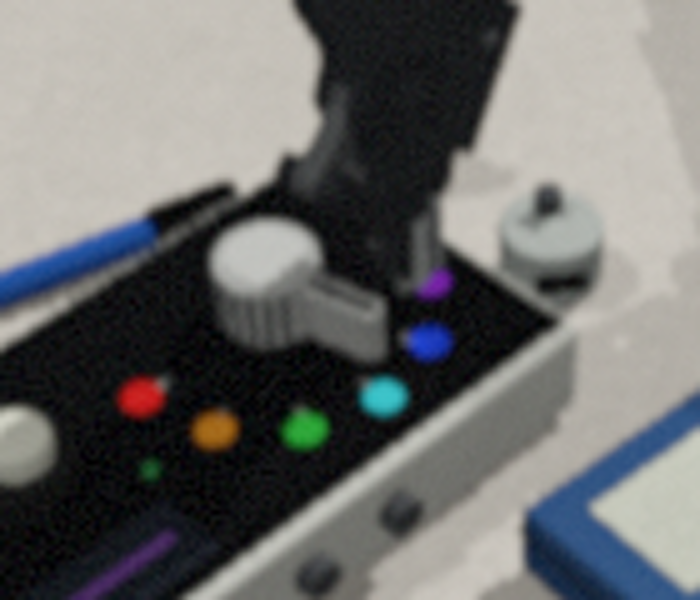

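The tip now sits beside the wing at wing height. I'll start the arc push and measure the wing during contact.

```bash
cat >> h.py <<'E'
def arc(w0,w1,off=.020,z=.043,step=.06,v=.04):
    n=max(1,int(np.ceil(abs(w1-w0)/step)));mx=0
    for w in np.linspace(w0,w1,n+1)[1:]:
        p,o=pose(w,off,z=z);bot.move_l(p,o,v=v);s=bot.sense();f=s["force"];mx=max(mx,np.linalg.norm(f))
        if np.linalg.norm(f)>8: print("STOP force",w,f);break
    print("arc to",round(w,3),"t",s["t"],"f",f.round(2),"max",mx.round(2),s["ee_pos"].round(4))
def shot(n,name,box,f):
    a,b,c,d=box;P,D=bot.capture(n);cv2.imwrite(f"pics/{name}.png",cv2.resize(P[b:d,a:c],None,fx=f,fy=f,interpolation=cv2.INTER_CUBIC)[:,:,::-1]);return P,D
E
python3 - <<'E'
from h import *
p,o=pose(1.335,.022,z=.043);bot.move_l(p,o,v=.04);s=bot.sense();print(s["t"],s["force"])
arc(1.335,1.72)
shot("scene","s4",(220,140,360,260),5)
E
```

```text
7.35 [0.20413891 0.81886462 0.00988945]
arc to 1.72 t 9.1083 f [ 0.61  0.4  -0.28] max 1.18 [ 0.5581 -0.0147  0.043 ]
```

View pics/s4.png

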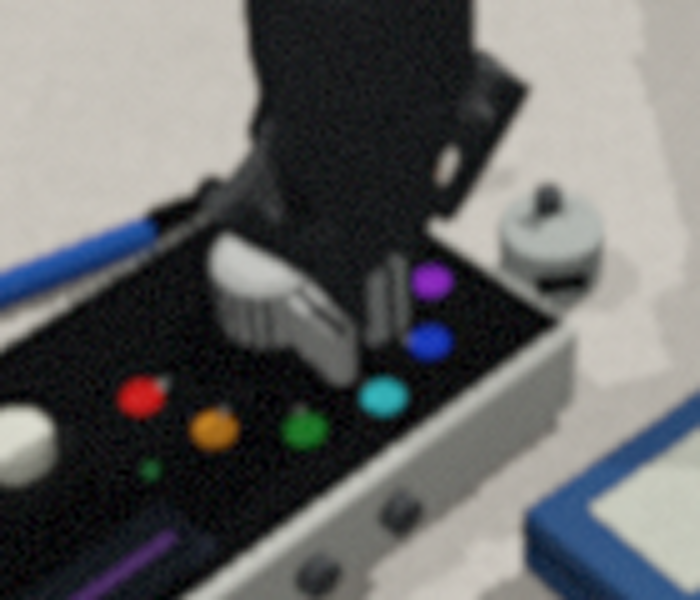

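The wing is turning and the tip trails it, with no console motion. I'll read the wing's angle from the line along its top.

```bash
cat >> h.py <<'E'
def ang(crop_px,box,f,n="scene",z=.076):
    for u,v in crop_px:
        X=ray(n,box[0]+u/f,box[1]+v/f,z)[:2]-CEN-OFF[n];print("r",np.hypot(*X).round(4),"channel",(YAW+np.pi/2-np.arctan2(X[1],X[0])).round(3))
OFF={"scene":np.array([-.0005,-.001]),"top":np.array([.0005,.0011])}
E
python3 - <<'E'
from h import *
print("before, s3 (line px)");ang([(312,282),(375,298),(345,290)],(220,140,360,260),5)
print("now");ang([(297,292),(345,333),(322,312)],(220,140,360,260),5)
E
```

```text
before, s3 (line px)
r 0.0216 channel 1.361
r 0.046 channel 1.24
r 0.0343 channel 1.271
now
r 0.0213 channel 1.704
r 0.0491 channel 1.668
r 0.0354 channel 1.667
```

Run:
```python
from h import *
arc(1.72,2.2)
shot("scene","s5",(220,140,360,260),5)
```

```text
arc to 2.2 t 11.4083 f [-0.49  0.53  0.02] max 1.24 [ 0.5614 -0.0356  0.043 ]
```

View pics/s5.png

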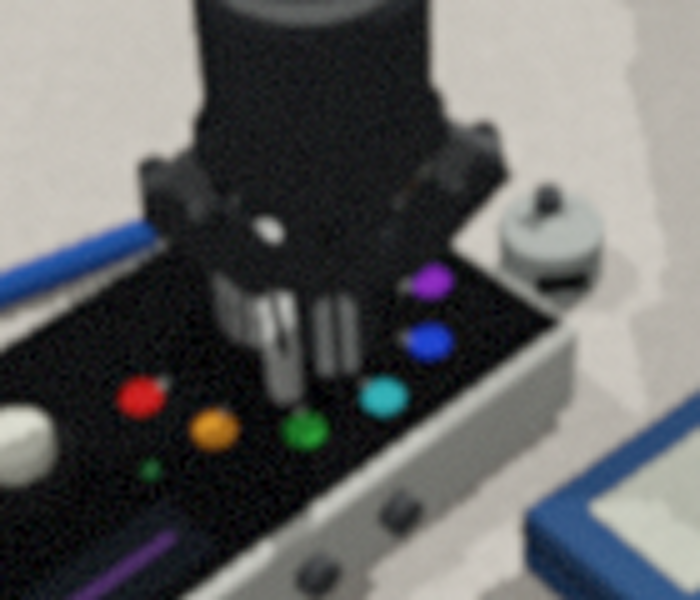

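The wing is at or just past green, its line end near crop (285,345). I'll push on in two steps over the green–amber midpoint.

Run:
```python
from h import *
ang([(285,345),(275,300)],(220,140,360,260),5)
arc(2.2,2.46)
shot("scene","s6",(220,140,360,260),5)
```

```text
r 0.0449 channel 2.128
r 0.0217 channel 2.113
arc to 2.46 t 12.7083 f [-0.24  0.16  0.54] max 1.56 [ 0.5587 -0.0471  0.0429]
```

View pics/s6.png

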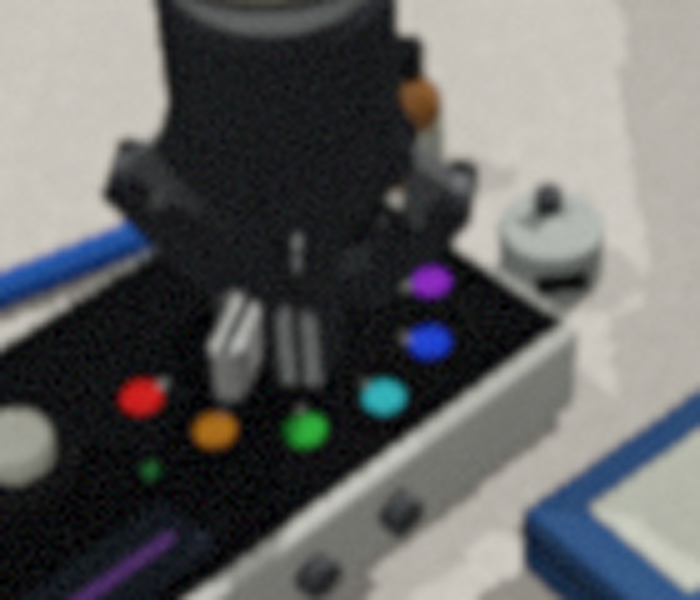

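The wing has jumped ahead of the tip and points at amber, with a clear gap behind it. I'll back off, lift and check from above.

Run:
```python
from h import *
p,o=pose(2.46,.032,z=.043);bot.move_l(p,o,v=.06)
p[2]=.14;bot.move_l(p,o,v=.15)
b=CEN+np.array([[np.cos(YAW),-np.sin(YAW)],[np.sin(YAW),np.cos(YAW)]])@np.array([0,-.115]);print(b)
bot.move_l([b[0]-.02,b[1]-.12,.16],o,v=.2)
s=bot.sense();print(s["t"],s["ee_pos"])
P,_=shot("scene","s7",(180,160,350,290),4);T,_=shot("top","t7",(295,200,415,285),5)
for n,I in(("top",T),("scene",P)):
    d=dots(n,I);print(n,len(d),*dial(d))
```

```text
[ 0.52599019 -0.1466322 ]
15.2417 [ 0.50598547 -0.26563801  0.15962578]
top 6 [ 0.51741833 -0.03093667] 0.08030576507960338 0.00041542572864808336
scene 6 [ 0.51607706 -0.03305277] 0.07751453836867635 0.0004711616421515519
```

View pics/s7.png

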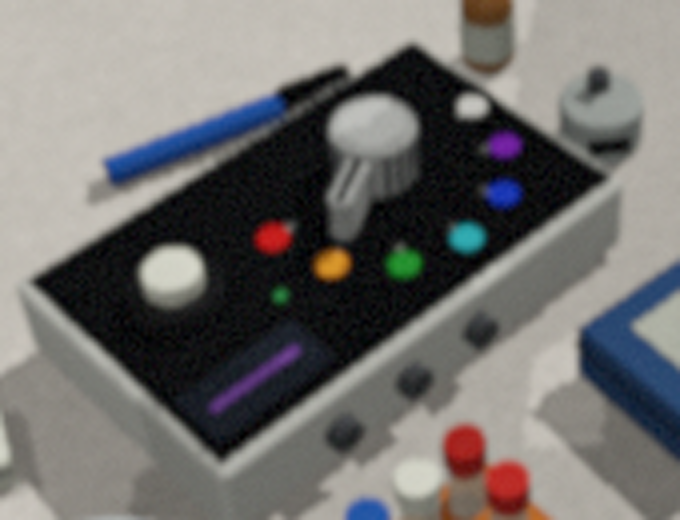

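View pics/t7.png

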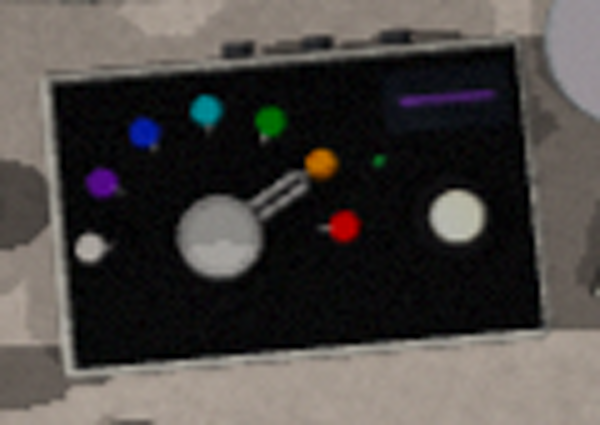

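The wing points at the amber dot and the dial hasn't moved (centre within 0.3 mm). Next I'll compute the exact angle and the button's position and height.

Run:
```python
from h import *
ang([(262,212),(302,178),(283,196)],(295,200,415,285),5,"top")
T,dt=bot.capture("top");P,ds=bot.capture("scene")
w=wing("top",T,CEN+OFF["top"],YAW);hsv=cv2.cvtColor(w,cv2.COLOR_RGB2HSV)
yy,xx=np.mgrid[:280,:280];X=(139.5-yy)/2000;Y=(139.5-xx)/2000;r=np.hypot(X,Y)
m=((hsv[...,1]<60)&(hsv[...,2]>70)&(r>.026)&(r<.05)).astype(np.uint8);k,l,st,ce=cv2.connectedComponentsWithStats(m)
for i in range(1,k):
    if st[i,4]>150: print(st[i,4],"ch",YAW+np.pi/2-np.arctan2(Y[l==i].mean(),X[l==i].mean()))
for n,d,I in(("top",dt,T),("scene",ds,P)):
    Xc,u,v=cloud(n,d);m=(np.hypot(Xc[:,0]-.526,Xc[:,1]+.1466)<.022)&(Xc[:,2]>.045)&(I[v,u].min(1)>120)
    z=Xc[m,2];print(n,m.sum(),np.percentile(z,[10,50,90]).round(4),Xc[m&(Xc[:,2]>np.median(z)-.002)].mean(0).round(4), np.median(u[m]),np.median(v[m]))
    g=cv2.connectedComponentsWithStats(((I.min(2)>140)).astype(np.uint8))
    i=g[1][int(np.median(v[m])),int(np.median(u[m]))];print(g[2][i],g[3][i],[ray(n,*g[3][i],zz).round(4) for zz in(.055,.06,.065)])
```

```text
r 0.0237 channel 2.763
r 0.0484 channel 2.643
r 0.0361 channel 2.7
379 ch 2.5363004960567164
340 ch 2.714685986149039
top 78 [0.0688 0.072  0.0746] [ 0.5262 -0.1442  0.0729] 386.0 243.0
[382 238   9  10  70] [386.         242.92857143] [array([ 0.5262, -0.1475,  0.055 ]), array([ 0.5261, -0.1467,  0.06  ]), array([ 0.526 , -0.1459,  0.065 ])]
scene 143 [0.0694 0.0716 0.0733] [ 0.5279 -0.1491  0.0719] 223.0 228.0
[215 222  16  12 134] [222.43283582 227.14179104] [array([ 0.512 , -0.1422,  0.055 ]), array([ 0.5163, -0.144 ,  0.06  ]), array([ 0.5206, -0.1458,  0.065 ])]
```

Averaging the wing's two flanks gives 2.625, so it is seated at amber (2.618). The button top is at about (0.526,-0.147), z≈0.071. I'll press it step by step on force.

Run:
```python
from h import *
b=[.526,-.1464];o=[0,np.pi/2,-.88]
bot.move_l([*b,.11],o,v=.2);bot.move_l([*b,.06],o,v=.08)
z=.06;f0=None;log=[]
while z>.036:
    z-=.001;bot.move_l([*b,z],o,v=.03);s=bot.sense();f=s["force"];log.append((round(z,4),s["ee_pos"][2].round(4),f.round(2)[2]))
    if f[2]>8 or np.linalg.norm(f[:2])>6: break
for l in log:print(*l)
print(s["t"],s["ee_pos"],f,s["force"])
shot("scene","s8",(180,160,350,290),4)
```

```text
0.059 0.0596 0.45
0.058 0.0581 -0.92
0.057 0.0569 0.02
0.056 0.0559 0.69
0.055 0.0549 -0.79
0.054 0.0539 -0.24
0.053 0.0529 0.69
0.052 0.0522 0.94
0.051 0.0512 1.93
0.05 0.0502 2.56
0.049 0.0492 4.08
0.048 0.0482 4.37
0.047 0.0472 4.18
0.046 0.0463 4.63
0.045 0.0462 10.64
20.775 [ 0.52628295 -0.14652709  0.04617299] [-2.19028229 -0.05377431 10.64496713] [-2.19028229 -0.05377431 10.64496713]
```

View pics/s8.png

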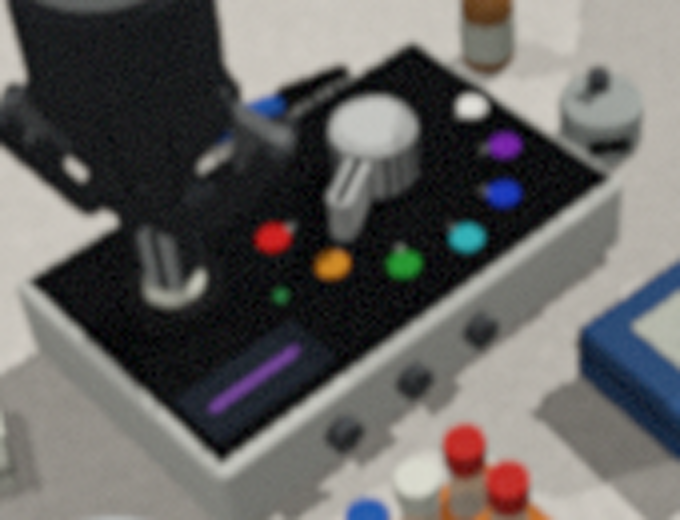

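The spring rose over about 6 mm to near 5 N, then met a hard stop at 10.6 N, so the button is fully down. I'll release, retreat and check.

Run:
```python
from h import *
bot.sleep(.2);o=[0,np.pi/2,-.88]
bot.move_l([.526,-.1464,.065],o,v=.04);bot.move_l([.526,-.1464,.15],o,v=.15);bot.move_l([.505,-.27,.18],o,v=.2)
s=bot.sense();print(s["t"],s["force"])
P,ds=shot("scene","s9",(180,160,350,290),4);T,dt=shot("top","t9",(255,140,455,310),4)
for n,I in(("top",T),("scene",P)):
    d=dots(n,I);print(n,len(d),*dial(d))
w=wing("top",T,CEN+OFF["top"],YAW);hsv=cv2.cvtColor(w,cv2.COLOR_RGB2HSV)
yy,xx=np.mgrid[:280,:280];X=(139.5-yy)/2000;Y=(139.5-xx)/2000;r=np.hypot(X,Y)
m=((hsv[...,1]<60)&(hsv[...,2]>70)&(r>.026)&(r<.05)).astype(np.uint8);k,l,st,ce=cv2.connectedComponentsWithStats(m)
for i in range(1,k):
    if st[i,4]>150: print(st[i,4],"ch",YAW+np.pi/2-np.arctan2(Y[l==i].mean(),X[l==i].mean()))
for n,d,I in(("top",dt,T),("scene",ds,P)):
    Xc,u,v=cloud(n,d);m=(np.hypot(Xc[:,0]-.526,Xc[:,1]+.1466)<.022)&(Xc[:,2]>.045)&(I[v,u].min(1)>120);print(n,"button z",np.median(Xc[m,2]))
A=cv2.imread("pics/top0.png").astype(int)[:,:,::-1];D=np.abs(A-T.astype(int)).max(2)[140:310,255:455]
cv2.imwrite("pics/diff9.png",cv2.resize(np.clip(D*2,0,255).astype(np.uint8),None,fx=4,fy=4)[:600])
```

```text
23.1833 [ 0.45744884 -0.1366482  -0.15914938]
top 6 [ 0.51744687 -0.03102632] 0.08145841932063205 0.0005028291923979827
scene 6 [ 0.51608255 -0.03287784] 0.07589850319565503 0.0005483540922833763
365 ch 2.534818948150029
338 ch 2.7155677297783485
top button z 0.07194143624335825
scene button z 0.07161135930498014
```

View pics/t9.png

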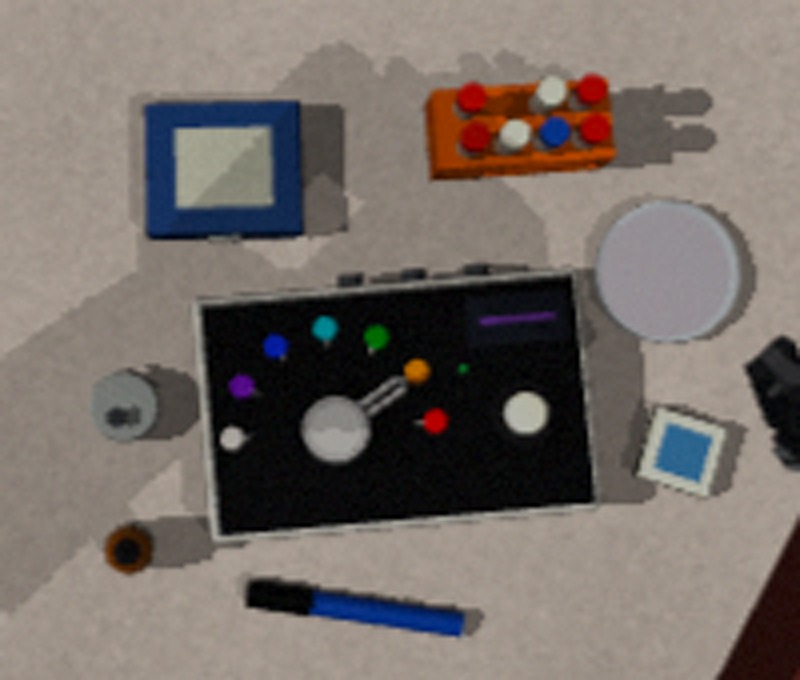

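View pics/diff9.png

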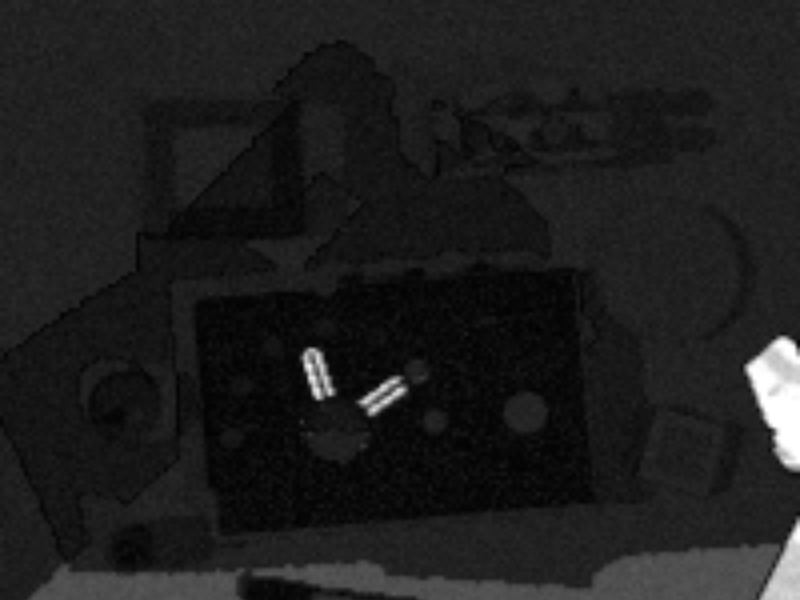

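The wing is at amber, near (385,397) in the crop, and the button is back up. The difference image shows only the wing, the arm and shadows changed. Handing in.

```bash
python3 -c "
from workcell import bot
bot.job_done();print(bot.sense()['t'])"
```

```text
the job is handed in; nothing more can be done
the job is handed in; nothing more can be done
```

The selector is clicked in at the amber dot, and the shutter button was then pressed fully down and came back up. I handed the job in at about 23 s of the 54 s allowed.

- **Selector:** I pushed the wing round with the shut fingertips, never pinching it. It started half-way between blue and cyan, at about 1.33. The force reading stayed under 1.6 N, close to its noise. After it sprang into amber I measured 2.625 against the nominal 2.618.
- **Shutter button:** I pressed it only after that check. The force rose to about 4.6 N over roughly 6 mm, then met a hard stop at 10.6 N. Afterwards the top was back at about 0.072 m, the same as before.
- **Console and other things:** Each camera put the dial within about 0.3 mm of where it started, and its yaw moved by no more than about 0.003 rad, which is within measuring noise. The before-and-after picture difference showed only the wing, the arm and shadows changed.

**Disagreement:** the shut fingertips sat about 20 mm above the reported tool point, although the stated offset puts them 11 mm below it. I went by the depth images and the felt contact, and the button contact agreed with that.

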